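# Pack two gift trays of turned woodware

## Task

Make up two gift trays from the turned pieces on the bench. In the long tray with three bays stand the pepper mill in the middle bay, with the egg cup in one outer bay and the small mushroom in the other; in the short tray with two bays stand the big mushroom and the candlestick, one to a bay, either way round. Set every piece down gently (never let it drop), standing upright on the floor of its bay, and leave the little bowl and the bottle-shaped figure as they are, where they are.

Things in the scene. Friction and masses are not known exactly. Their poses are not given: they have to be found in the camera images.
- big_mushroom: Turned wood, round about its upright z axis; origin at the centre of its underside. Mushroom 80 mm tall: foot 48 mm across at the bottom, stem 26 mm, cap 56 mm across with an upright rim from 44 to 60 mm high and a dome above. About 110 g.
- small_mushroom: Turned wood, round about its upright z axis; origin at the centre of its underside. Mushroom 60 mm tall: foot 38 mm across, stem 20 mm, cap 40 mm across with an upright rim from 33 to 47 mm high and a dome above. About 50 g.
- egg_cup: Turned wood, round about its upright z axis; origin at the centre of its underside. Egg cup 64 mm tall: foot 44 mm across, stem 18 mm, open cup 48 mm across outside, upright-walled (4 mm thick) from 38 mm up to the rim. About 60 g.
- pepper_mill: Turned wood, round about its upright z axis; origin at the centre of its underside. Waisted pepper mill 92 mm tall (97 with its steel button): base 48 mm across, waist 34 mm, neck 26 mm, head 40 mm across and upright-sided from 72 to 87 mm high. About 150 g.
- candlestick: Turned wood, round about its upright z axis; origin at the centre of its underside. Candlestick 84 mm tall: base 52 mm across, stem 20 mm with a bead, top 38 mm across and upright-sided from 62 to 84 mm high, with a flat dark brass-edged disc for a candle hole. About 120 g.
- long_tray: Plywood gift tray 252 x 96 mm, 24 mm high, walls, dividers and floor 6 mm thick; three equal bays in a row, each 76 x 84 mm inside, their centres at x = -82, 0 and +82 mm (y = 0). Origin at the centre of its underside; x along the length, y across, z up. Fixed to the table.
- short_tray: Plywood gift tray 170 x 96 mm, 24 mm high, walls, divider and floor 6 mm thick; two equal bays, each 76 x 84 mm inside, their centres at x = -41 and +41 mm (y = 0). Origin at the centre of its underside; x along the length, y across, z up. Fixed to the table.
- bowl: The little turned bowl, 70 mm across the rim, 34 mm high, among the pieces; not to be packed. Origin at the centre of its underside.
- figure: Bottle-shaped turned figure, 122 mm tall, 46 mm across, with a small round head, at the back; not to be packed. Origin at the centre of its underside.

How it is judged:
By the outcome, as a careful person would: the job done as asked, in the order asked, and still so for the second after the job is handed in, with the robot touching nothing.
It also fails if it takes over 131 s, if anything falls off the work surface, if the arm or the gripper's body presses on something with over 40 N, if the wrist force passes 120 N, or if a joint passes its speed limit or range.

## Robot

A 6-joint arm with a two-finger parallel gripper is mounted at the origin on the work surface. World frame = base frame: x ahead of the robot, y to its left, z up, the work surface at z = 0. Lengths are in mm, angles in rad, forces in N, time in s.
With the tool pointing down it reaches from about 275 to 1000 mm from the base axis. Payload 8.4 kg.
Tool frame: the origin (TCP) lies on the centre line of the jaws, within the pads' length; the fingertips stand 17 mm ahead of it and the grasp point (between the pads) lies 2 mm behind it; z points along the fingers, y is the line along which they close (so a half turn about z gives the same grasp; the last joint's range is limited). The gripper opens to 85 mm and grips with 20 to 120 N. Pads are 22 mm wide; open, the fingers measure 114 mm over their backs; the gripper's body (76 mm by 85 mm) begins 54 mm behind the grasp point. The pads swing forward as they close: fully open they stand 13 mm farther back than shut.
Start: joints at [1.278, 0.353, 1.633, -0, 1.155, -0.002], TCP at [179.198, 598.762, 248.281] pointing down, gripper open.
Joint ranges: [-2.63, 2.63], [-0.92, 2.1], [0.06, 2.66], [-1.3, 4.44], [0, 2.69], [-3.02, 3.02]. Speed limits (rad/s): [2.22, 2.22, 2.79, 3.14, 3.14, 3.14].

## Interface

Orientations are given as [roll, pitch, yaw] about the fixed x, y, z axes, in that order (R = Rz(yaw) Ry(pitch) Rx(roll)).
In Python, from rig import r, eyes gives the robot as it stands. The module is installed in compiled form; this text tells all that it offers.
- The arm moves only by the shell command python3 -m inch 'ROWS' [FORCE]. ROWS is JSON, a list of rows, each a list of 7 numbers: the shift along the tool's x, y, z in m, then the turn, a rotation vector about the tool's x, y, z in degrees, then the closure, from -1 (fully open) to 1 (shut). In form: [[x, y, z, rx, ry, rz, gripper], ...]. A call has 1 to 8 rows; each row shifts and turns the commanded pose from where the row before left it, along the tool's axes as they then stand; what a row does not reach is not made up. A row lasts 1/10 s, in which the tool goes at most 50 mm and 8.59 degrees, less where a joint would pass 70% of its speed; a pose out of reach is approached as far as the arm can. A call with a gripper value outside its range is refused whole. The fingers move at their own pace and stop on an object; FORCE is the grip in N (left out, the last holds). Time passes only in rows, so rows that do not move let the fingers close. It gives the time, the measured TCP pose, the force, the opening and the grip force at its end, in the units of the state.
- r.sense(): the state, without advancing time (a new reading comes with each control period).
- eyes.grab_frame(name): name is "scene" or "top"; returns a dict with "img" (384x512x3 uint8, blue, green, red), "fx", "fy", "cx", "cy" (pixels), "R" (3x3) and "t" (3): a world point X has camera coordinates R X + t. Camera axes: x right, y down, z forward; pixel columns grow to the right and rows downward; lengths in mm; the calibration is good to about 2 mm. A picture is of the moment at which its call begins. There is no depth.
- r.sign_off(): hands the job in; it is judged then, once.
The state is a dict: "clock": time; "qpos": joint angles; "qvel": joint speeds; "joint_efforts": joint torques, N m; "eef_pos": TCP position; "tcp_rot": TCP orientation; "contact_force": force on the tool from outside, world axes, zero at the start; "wrist_torque": the same for the moment, N m; "opening": opening from 0.0 (shut) to 1.0 (fully open); "grasp_force": force on a finger pad.
Only numpy, scipy, OpenCV 4.12 (cv2) and the standard library are available. Lean on these libraries where they do the work, as an engineer would, in place of code of your own. Each camera call takes 0.05 s, during which the arm holds its last target. There are 200 camera calls.

## Working session

There is one attempt and no reset: what is moved stays moved. The work goes in short steps, Python scripts to look and compute and a shell command to move; the robot and the scene stay as the last step left them, time stands still between calls to the robot, and variables do not carry over. Pictures are saved under pics/ and viewed, at most 14 in all, crops included, and the job is handed in when it is done.

```bash
mkdir -p pics; python3 - <<'E'
from rig import r,eyes
import cv2,json
print(r.sense())
for n in("scene","top"):
    f=eyes.grab_frame(n);cv2.imwrite(f"pics/{n}0.png",cv2.resize(f["img"],(768,576),interpolation=cv2.INTER_CUBIC))
    print(n,f["fx"],f["fy"],f["cx"],f["cy"],f["R"],f["t"])
E
```

```text
{'clock': 0.0, 'qpos': array([ 1.27762262e+00,  3.53640624e-01,  1.63414050e+00,  1.77311457e-06,
        1.15522683e+00, -2.41454924e-03]), 'qvel': array([ 0.00189502,  0.00165049, -0.00062172,  0.00068862, -0.00016105,
       -0.00078736]), 'joint_efforts': array([-1.70347088e-03, -6.05282950e+01, -3.42071915e+01, -1.51224622e-04,
        9.78977914e-03, -2.31212545e-05]), 'eef_pos': array([179.04867412, 598.31930002, 247.56365205]), 'tcp_rot': array([-3.14017736e+00, -5.03849454e-06,  2.85083278e+00]), 'contact_force': array([0.08024957, 0.20163445, 0.17134233]), 'wrist_torque': array([ 0.00305905, -0.00162064, -0.0240535 ]), 'grasp_force': 0.0, 'opening': 1.0022140983213745}
scene 372.86373108578255 372.86373108578255 253.67624559472748 188.23112544347327 [[ 0.66054751  0.75074684  0.00749492]
 [ 0.55459545 -0.48118546 -0.6788847 ]
 [-0.5060641   0.45259224 -0.73420664]] [-416.54858763 -319.3919633  1194.62476356]
top 454.3044598278506 454.3044598278506 254.48266635627104 189.0877250036838 [[-0.00603357 -0.99991339  0.01169686]
 [-0.98494042  0.00392125 -0.17284961]
 [ 0.17278877 -0.01256361 -0.98487877]] [   2.14153125  619.03935444 1159.34919837]
```

View pics/scene0.png

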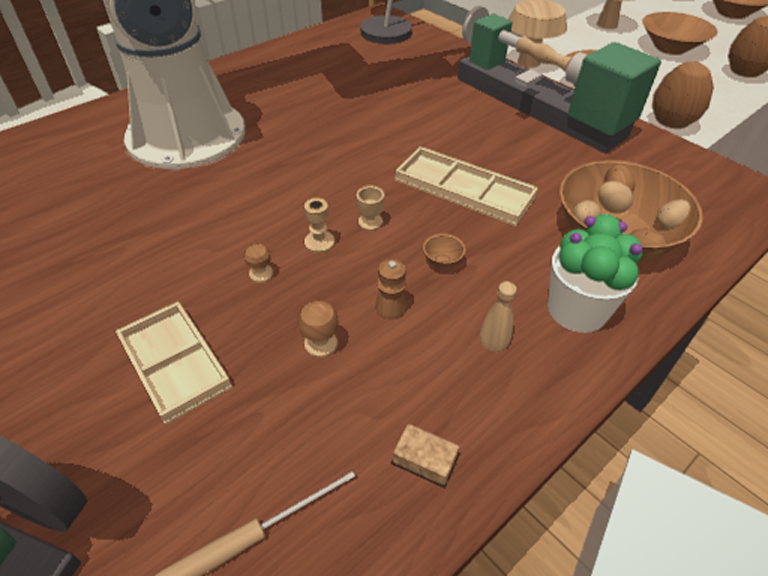

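View pics/top0.png

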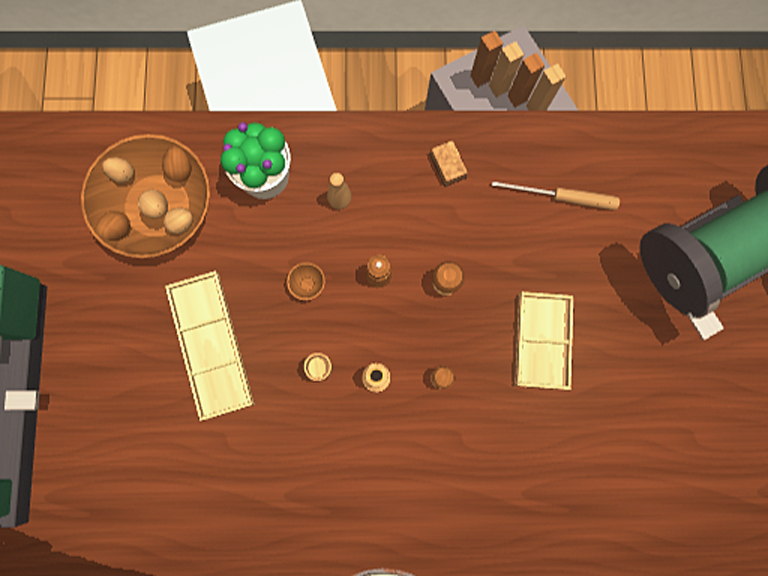

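The scene view shows all seven pieces and both trays unobstructed. In the top view (2/3 scale) the long tray is near (209,345), the short one near (545,340), and the pieces form two rows at rows ~275 and ~370. Next I segment them.

```bash
cat > h.py <<'E'
import numpy as np
def ray(f,u,v,z):
    R=np.array(f["R"]);C=-R.T@np.array(f["t"]);d=R.T@np.array([(u-f["cx"])/f["fx"],(v-f["cy"])/f["fy"],1])
    return (C+d*(z-C[2])/d[2])[:2]
E
python3 - <<'E'
from rig import eyes
import cv2,numpy as np
from h import ray
f=eyes.grab_frame("top");im=f["img"];np.save("top.npy",im)
hsv=cv2.cvtColor(im,cv2.COLOR_BGR2HSV)
for n,(u,v) in dict(table=(170,220),bigm=(299,184),smallm=(295,252),egg=(211,245),tray=(140,230),bowl=(204,187)).items(): print(n,hsv[v,u],im[v,u])
m=((im[...,2]>200)&(im[...,1]>180)&(im[...,0]>100)).astype(np.uint8)
m=cv2.morphologyEx(m,cv2.MORPH_CLOSE,np.ones((5,5)))
for c in cv2.findContours(m,cv2.RETR_EXTERNAL,cv2.CHAIN_APPROX_NONE)[0]:
    (cx,cy),_,_=cv2.minAreaRect(c)
    if cv2.contourArea(c)>800 and 160<cy<300:
        b=cv2.boxPoints(cv2.minAreaRect(c)); print("tray",cv2.contourArea(c))
        for p in b: print(p,ray(f,*p,24).round(1),ray(f,*p,0).round(1))
crop=im[165:270,185:320]
cv2.imwrite("pics/crop.png",cv2.resize(crop,None,fx=5.8,fy=5.6,interpolation=cv2.INTER_CUBIC))
# hue/green-based mask of pieces
g=(im[...,1].astype(int)-0.45*im[...,2]); 
m2=((hsv[...,0]>=10)&(hsv[...,2]>70)).astype(np.uint8)
n,l,s,c=cv2.connectedComponentsWithStats(m2)
for i in range(1,n):
    if s[i,4]>60 and 165<c[i][1]<275 and 180<c[i][0]<325: print(s[i],c[i].round(1))
cv2.imwrite("pics/mask.png",cv2.resize(m2[100:290,100:400]*255,None,fx=2.6,fy=2.6,interpolation=cv2.INTER_NEAREST))
E
```

```text
table [ 10 168 144] [ 49  80 144]
bigm [ 13 175 210] [ 66 127 210]
smallm [ 13 172 209] [ 68 128 209]
egg [ 20 123 246] [127 207 246]
tray [ 26  91 246] [158 234 246]
bowl [ 13 174 196] [ 62 121 196]
tray 2097.0
[344.72095 257.69672] [ 437.1 -241.4] [ 437.7 -246.4]
[347.37604 193.97401] [ 609.7 -255.7] [ 613.6 -261. ]
[382.64813 195.44366] [ 605.2 -352.4] [ 609.  -359.6]
[379.99304 259.16638] [ 432.7 -335.8] [ 433.2 -342.7]
tray 3204.5
[108.40113 189.55803] [624.6 397. ] [628.8 404.5]
[143.4355  180.06956] [650.6 302.7] [655.3 308.3]
[167.89001 270.36316] [406.7 229.3] [406.6 233.5]
[132.85564 279.85162] [382.6 320.8] [382.1 326.8]
[262 176  21  10  84] [272.4 179.6]
```

View pics/crop.png

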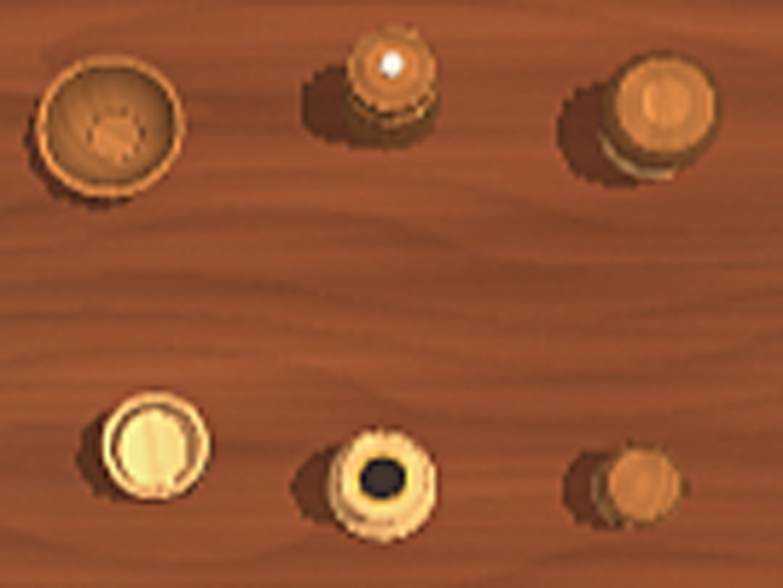

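View pics/mask.png

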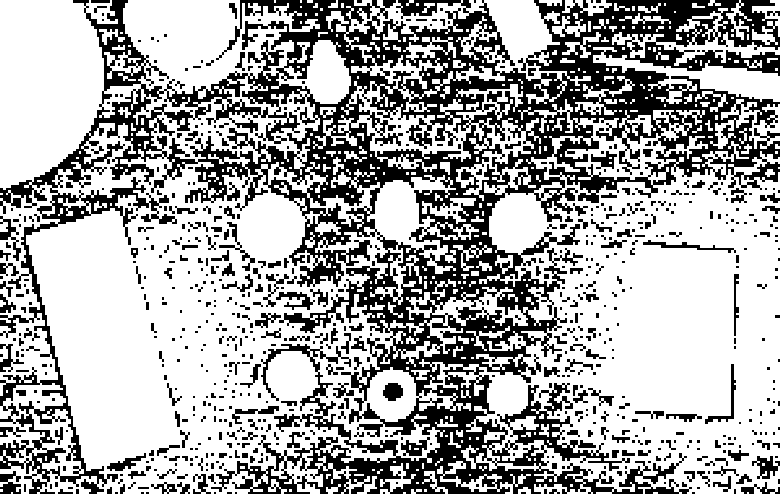

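Crop: mill button at (392,65), big cap (662,108), egg rim (156,446), candle hole (382,479), small cap (646,484). The mask confirms the outlines. Both tray outlines match their given sizes at z=24. I'll convert the pieces and cross-check with the scene view.

```bash
python3 - <<'E'
from rig import eyes
import cv2,numpy as np
from h import ray
f=eyes.grab_frame("top");s=eyes.grab_frame("scene")
T=dict(mill=(392,65,97),big=(662,108,60),egg=(156,446,64),candle=(382,479,84),small=(646,484,47))
S=dict(mill=(392,265),candle=(316,203),egg=(371,192))
big=s["img"].copy()
def proj(c,X): p=np.array(c["R"])@X+np.array(c["t"]); return np.array([c["cx"]+c["fx"]*p[0]/p[2],c["cy"]+c["fy"]*p[1]/p[2]])
out=cv2.resize(big[80:290,70:370],None,fx=2.66,fy=2.66,interpolation=cv2.INTER_CUBIC)
def dot(X): 
    p=proj(s,np.array(X,float)); cv2.circle(out,tuple(int(round(q)) for q in (p-[70,80]+.5)*2.66),2,(255,0,255),-1)
for n,(X,Y,z) in T.items():
    p=ray(f,185+(X+.5)/5.8-.5,165+(Y+.5)/5.6-.5,z); print(n,p.round(1),end=' ')
    if n in S: print("scene",ray(s,S[n][0]/1.5-.17,S[n][1]/1.5-.17,z).round(1),end='')
    print(); dot([*p,0]);dot([*p,z])
    r={'mill':24,'big':24,'egg':22,'candle':26,'small':19}[n]
    for a in np.arange(0,6.28,.4): dot([p[0]+r*np.cos(a),p[1]+r*np.sin(a),0])
for c,a,L in(((516.1,312.5),17.1,252),((521.2,-296.3),-5.1,170)):
    a=np.radians(a);e=np.array([np.cos(a),np.sin(a)]);g=np.array([-e[1],e[0]])
    for i in(-.5,.5):
        for j in(-.5,.5): dot([*(np.array(c)+e*i*L+g*j*96),24])
cv2.imwrite("pics/chk.png",out)
E
```

```text
mill [645.4   5.4] scene [651.3   2.1]
big [ 631.6 -118.9] 
egg [472.7 111.4] scene [473.7 115.1]
candle [456.2  10.6] scene [456.5  12.3]
small [ 454.7 -109. ]
```

View pics/chk.png

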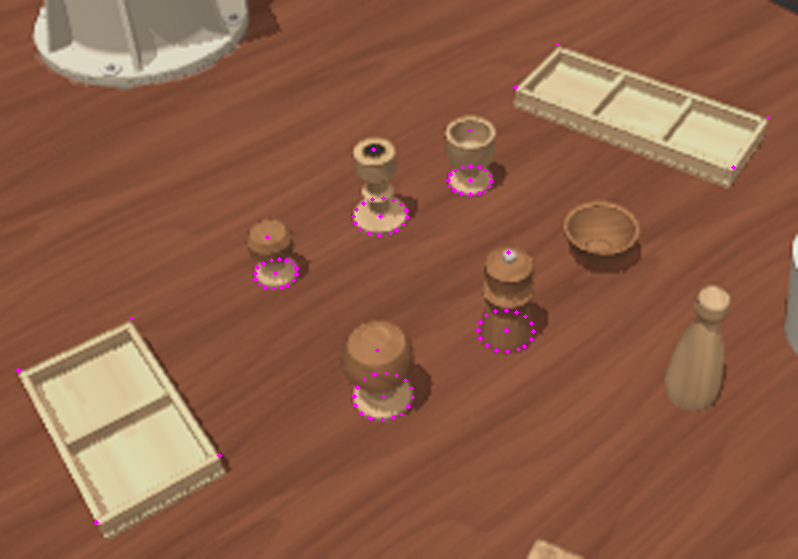

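Reprojected feet and rim corners sit on the real ones in the scene crop, so positions are good to about 2 mm. Targets: mill (646.5,4.5), egg (473,112), small (455,-109), big (632,-119), candle (456,11). Starting with the mill.

```bash
python3 -m inch '[[0,0,0,0,0,-8.33,-1],[0,0,0,0,0,-8.33,-1],[-0.03,-0.037,0,0,0,0,-1],[-0.03,-0.037,0,0,0,0,-1],[-0.03,-0.037,0,0,0,0,-1],[-0.03,-0.037,0,0,0,0,-1],[-0.03,-0.037,0,0,0,0,-1],[-0.03,-0.037,0,0,0,0,-1]]' 40; python3 -m inch '[[-0.03,-0.037,0,0,0,0,-1],[-0.03,-0.037,0,0,0,0,-1],[-0.03,-0.037,0,0,0,0,-1],[-0.03,-0.037,0,0,0,0,-1],[-0.03,-0.037,0,0,0,0,-1],[-0.03,-0.037,0,0,0,0,-1],[0,0,0,0,0,0,-1],[0,0,0,0,0,0,-1]]'
```

```text
clock: 1.05
eef_pos: [360.1, 375.2, 248.4]
tcp_rot: [3.141, 0.0, -3.141]
contact_force: [0.5, -0.7, 0.1]
opening: 0.997
grasp_force: 0.0
clock: 1.85
eef_pos: [539.4, 153.8, 248.0]
tcp_rot: [3.142, -0.001, 3.139]
contact_force: [0.1, 0.5, 0.6]
opening: 1.002
grasp_force: 0.0
```

```bash
python3 -m inch '[[-0.0268,-0.0373,0,0,0,0,-1],[-0.0268,-0.0373,0,0,0,0,-1],[-0.0268,-0.0373,0,0,0,0,-1],[-0.0267,-0.0373,0,0,0,0,-1],[0,0,0.045,0,0,0,-1],[0,0,0.045,0,0,0,-1],[0,0,0,0,0,0,-1],[0,0,0,0,0,0,-1]]'; python3 -m inch '[[0,0,0.03,0,0,0,-1],[0,0,0.03,0,0,0,-1],[0,0,0.021,0,0,0,-1],[0,0,0,0,0,0,-1],[0,0,0,0,0,0,-0.4],[0,0,0,0,0,0,-0.2],[0,0,0,0,0,0,0],[0,0,0,0,0,0,0]]' 30; python3 -m inch '[[0,0,0,0,0,0,0.2],[0,0,0,0,0,0,0.4],[0,0,0,0,0,0,1],[0,0,0,0,0,0,1],[0,0,0,0,0,0,1]]'
```

```text
clock: 2.65
eef_pos: [645.7, 6.9, 158.5]
tcp_rot: [3.141, -0.002, -3.14]
contact_force: [1.2, -0.4, 0.7]
opening: 1.002
grasp_force: 0.0
clock: 3.45
eef_pos: [647.0, 5.6, 78.6]
tcp_rot: [-3.142, 0.002, -3.142]
contact_force: [-0.1, -0.5, -0.8]
opening: 0.501
grasp_force: 0.0
clock: 3.95
eef_pos: [647.1, 5.4, 78.5]
tcp_rot: [3.142, 0.002, 3.141]
contact_force: [-0.9, -0.5, 6.1]
opening: 0.449
grasp_force: 29.7
```

```bash
python3 -m inch '[[0,0,-0.01,0,0,0,1],[0,0,-0.02,0,0,0,1],[0,0,-0.04,0,0,0,1],[0,0,-0.04,0,0,0,1],[0,0,0,0,0,0,1],[0,0,0,0,0,0,1]]'; python3 -m inch '[[0.0164,0.0384,0,0,0,0,1],[0.0164,0.0384,0,0,0,0,1],[0.0164,0.0384,0,0,0,0,1],[0.0164,0.0384,0,0,0,0,1],[0.0164,0.0384,0,0,0,0,1],[0.0164,0.0384,0,0,0,0,1],[0.0164,0.0384,0,0,0,0,1],[0.0164,0.0384,0,0,0,0,1]]'; python3 -m inch '[[0,0,0,0,0,0,1],[0,0,0,0,0,0,1],[0,0,0,0,0,0,1]]'; python3 - <<'E'
from rig import eyes
import cv2
cv2.imwrite("pics/carry1.png",cv2.resize(eyes.grab_frame("scene")["img"][0:270,100:460],(800,600)))
E
```

```text
clock: 4.55
eef_pos: [646.7, 5.5, 188.7]
tcp_rot: [-3.142, 0.002, 3.142]
contact_force: [-0.5, 0.3, -0.9]
opening: 0.452
grasp_force: 30.6
clock: 5.35
eef_pos: [513.2, 313.6, 185.6]
tcp_rot: [-3.14, -0.003, 3.142]
contact_force: [1.6, 0.2, -0.7]
opening: 0.45
grasp_force: 30.7
clock: 5.65
eef_pos: [514.8, 311.7, 186.3]
tcp_rot: [-3.14, -0.001, 3.141]
contact_force: [0.2, -0.6, -0.5]
opening: 0.452
grasp_force: 30.8
```

View pics/carry1.png

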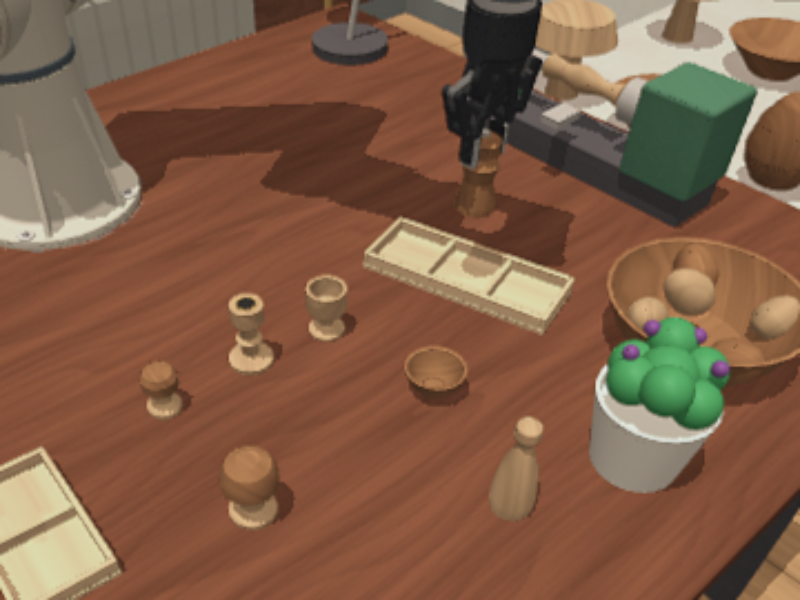

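The mill hangs upright (around (480,175)) above the middle bay. Lowering.

```bash
python3 -m inch '[[0,0,0.03,0,0,0,1],[-0.001,0,0.03,0,0,0,1],[0,0,0.025,0,0,0,1],[0,0,0.01,0,0,0,1],[0,0,0.003,0,0,0,1],[0,0,0,0,0,0,1],[0,0,0,0,0,0,1]]'; python3 -m inch '[[0,0,0.001,0,0,0,1],[0,0,0,0,0,0,1],[0,0,0,0,0,0,1]]';python3 -m inch '[[0,0,0.001,0,0,0,1],[0,0,0,0,0,0,1],[0,0,0,0,0,0,1]]'; python3 -m inch '[[0,0,0.001,0,0,0,1],[0,0,0,0,0,0,1],[0,0,0,0,0,0,1]]'
```

```text
clock: 6.4
eef_pos: [517.0, 313.0, 90.5]
tcp_rot: [3.141, 0.002, 3.141]
contact_force: [-0.3, 0.4, -0.4]
opening: 0.452
grasp_force: 30.8
clock: 6.7
eef_pos: [516.2, 312.9, 88.8]
tcp_rot: [3.141, 0.001, -3.142]
contact_force: [-0.4, 0.2, -0.8]
opening: 0.45
grasp_force: 30.8
clock: 7.0
eef_pos: [516.0, 312.7, 87.2]
tcp_rot: [-3.141, -0.0, 3.142]
contact_force: [-0.2, 0.3, -0.8]
opening: 0.451
grasp_force: 30.8
clock: 7.3
eef_pos: [516.1, 312.7, 86.2]
tcp_rot: [-3.142, -0.0, 3.142]
contact_force: [-0.7, -0.4, -0.9]
opening: 0.447
grasp_force: 30.8
```

```bash
python3 -m inch '[[0,0,0.001,0,0,0,1],[0,0,0,0,0,0,1],[0,0,0,0,0,0,1]]'; python3 -m inch '[[0,0,0.001,0,0,0,1],[0,0,0,0,0,0,1],[0,0,0,0,0,0,1]]'
```

```text
clock: 7.6
eef_pos: [516.1, 312.7, 85.2]
tcp_rot: [-3.141, -0.0, 3.142]
contact_force: [0.3, -0.1, -0.4]
opening: 0.448
grasp_force: 30.8
clock: 7.9
eef_pos: [516.3, 312.8, 84.6]
tcp_rot: [3.141, 0.0, 3.141]
contact_force: [0.3, -1.5, 3.5]
opening: 0.452
grasp_force: 31.2
```

```bash
python3 -m inch '[[0,0,0,0,0,0,0],[0,0,0,0,0,0,-0.2],[0,0,0,0,0,0,-0.5],[0,0,0,0,0,0,-0.7],[0,0,0,0,0,0,-0.7],[0,0,-0.03,0,0,0,-0.7],[0,0,-0.04,0,0,0,-1],[0,0,0,0,0,0,-1]]'; python3 -m inch '[[0.0086,-0.0402,0,0,0,0,-1],[0.0086,-0.0402,0,0,0,0,-1],[0.0086,-0.0402,0,0,0,0,-1],[0.0086,-0.0402,0,0,0,0,-1],[0.0086,-0.04,0,0,0,0,-1],[0,0,0.03,0,0,0,-1],[0,0,0,0,0,0,-1],[0,0,0,0,0,0,-1]]'; python3 - <<'E'
from rig import eyes
import cv2
cv2.imwrite("pics/p1.png",cv2.resize(eyes.grab_frame("scene")["img"][60:210,210:410],(800,600)))
E
```

```text
clock: 8.7
eef_pos: [518.8, 314.4, 159.2]
tcp_rot: [3.137, 0.007, 3.142]
contact_force: [1.0, 1.0, -0.1]
opening: 0.997
grasp_force: 0.0
clock: 9.5
eef_pos: [472.9, 112.0, 124.2]
tcp_rot: [-3.141, -0.001, 3.141]
contact_force: [-0.4, 0.2, -0.5]
opening: 0.999
grasp_force: 0.0
```

View pics/p1.png

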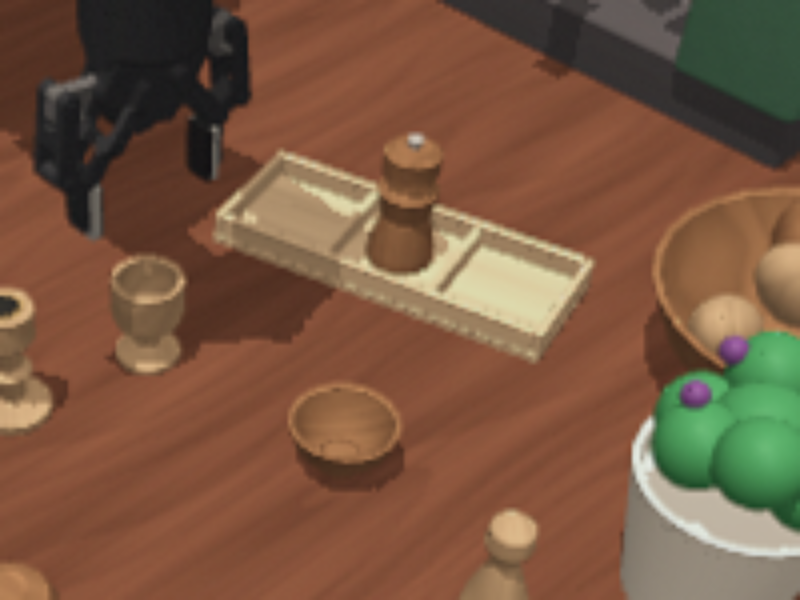

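The mill stands upright in the middle bay at (405,200), and the gripper is over the egg cup at (148,310). Taking the egg cup to the near outer bay (438,288).

```bash
python3 -m inch '[[0,0,0.03,0,0,0,-1],[0,0,0.03,0,0,0,-1],[0,0,0.013,0,0,0,-1],[0,0,0,0,0,0,-0.6],[0,0,0,0,0,0,-0.3],[0,0,0,0,0,0,-0.2],[0,0,0,0,0,0,0],[0,0,0,0,0,0,0.2]]' 25; python3 -m inch '[[0,0,0,0,0,0,0.5],[0,0,0,0,0,0,1],[0,0,0,0,0,0,1]]'; python3 -m inch '[[0,0,-0.01,0,0,0,1],[0,0,-0.03,0,0,0,1],[0,0,-0.04,0,0,0,1],[0.007,0.0353,0,0,0,0,1],[0.007,0.0353,0,0,0,0,1],[0.007,0.0353,0,0,0,0,1],[0.007,0.0353,0,0,0,0,1],[0.007,0.0353,0,0,0,0,1]]'; python3 -m inch '[[0,0,0,0,0,0,1],[0,0,0.03,0,0,0,1],[0,0,0.02,0,0,0,1],[0,0,0.01,0,0,0,1],[0,0,0,0,0,0,1],[0,0,0,0,0,0,1]]'
```

```text
clock: 10.35
eef_pos: [474.2, 112.1, 52.7]
tcp_rot: [3.141, 0.002, 3.142]
contact_force: [0.5, -1.0, 5.5]
opening: 0.545
grasp_force: 24.9
clock: 10.65
eef_pos: [474.2, 112.1, 52.7]
tcp_rot: [3.141, 0.002, 3.142]
contact_force: [-0.2, -0.4, 5.7]
opening: 0.543
grasp_force: 24.9
clock: 11.45
eef_pos: [437.8, 290.0, 132.6]
tcp_rot: [3.141, 0.001, 3.142]
contact_force: [1.0, 0.8, 0.1]
opening: 0.542
grasp_force: 26.0
clock: 12.05
eef_pos: [438.6, 288.4, 72.1]
tcp_rot: [3.141, 0.001, 3.141]
contact_force: [-0.0, 0.7, 0.4]
opening: 0.543
grasp_force: 26.1
```

```bash
python3 -m inch '[[0,0,0.006,0,0,0,1],[0,0,0.004,0,0,0,1],[0,0,0.001,0,0,0,1],[0,0,0,0,0,0,1],[0,0,0,0,0,0,1]]'; python3 -m inch '[[0,0,0.001,0,0,0,1],[0,0,0,0,0,0,1],[0,0,0,0,0,0,1]]';python3 -m inch '[[0,0,0.001,0,0,0,1],[0,0,0,0,0,0,1],[0,0,0,0,0,0,1]]'
```

```text
clock: 12.55
eef_pos: [438.1, 288.5, 60.4]
tcp_rot: [3.142, 0.0, -3.142]
contact_force: [0.1, 0.0, -0.6]
opening: 0.54
grasp_force: 26.1
clock: 12.85
eef_pos: [438.1, 288.5, 59.3]
tcp_rot: [3.142, 0.0, 3.142]
contact_force: [-0.1, 0.1, -0.5]
opening: 0.541
grasp_force: 26.1
clock: 13.15
eef_pos: [438.4, 288.5, 58.7]
tcp_rot: [3.141, 0.0, -3.142]
contact_force: [0.5, -1.8, 5.5]
opening: 0.54
grasp_force: 26.5
```

```bash
python3 -m inch '[[0,0,0,0,0,0,-0.1],[0,0,0,0,0,0,-0.3],[0,0,0,0,0,0,-0.6],[0,0,0,0,0,0,-0.8],[0,0,0,0,0,0,-0.8],[0,0,-0.04,0,0,0,-0.8],[0,0,-0.05,0,0,0,-1],[0,0,0,0,0,0,-1]]'; python3 -m inch '[[-0.002,-0.0497,0,0,0,0,-1],[-0.002,-0.0497,0,0,0,0,-1],[-0.002,-0.0497,0,0,0,0,-1],[-0.002,-0.0497,0,0,0,0,-1],[-0.002,-0.0497,0,0,0,0,-1],[-0.002,-0.0497,0,0,0,0,-1],[-0.002,-0.0497,0,0,0,0,-1],[-0.002,-0.0497,0,0,0,0,-1]]'; python3 -m inch '[[0,0,0.03,0,0,0,-1],[0,0,0.02,0,0,0,-1],[0,0,0,0,0,0,-1],[0,0,0,0,0,0,-1]]'
```

```text
clock: 13.95
eef_pos: [441.1, 290.5, 153.8]
tcp_rot: [3.137, 0.008, 3.142]
contact_force: [0.5, 1.0, -0.8]
opening: 0.999
grasp_force: 0.0
clock: 14.75
eef_pos: [453.6, -111.1, 148.1]
tcp_rot: [3.142, 0.0, 3.141]
contact_force: [0.7, 0.5, -0.0]
opening: 0.995
grasp_force: 0.0
clock: 15.15
eef_pos: [453.8, -109.0, 98.2]
tcp_rot: [3.141, -0.001, -3.141]
contact_force: [0.8, -0.0, -0.2]
opening: 1.0
grasp_force: 0.0
```

```bash
python3 -m inch '[[0,0,0.03,0,0,0,-1],[0,0,0.02,0,0,0,-1],[0,0,0.008,0,0,0,-1],[0,0,0,0,0,0,-0.6],[0,0,0,0,0,0,-0.3],[0,0,0,0,0,0,-0.1],[0,0,0,0,0,0,0.1],[0,0,0,0,0,0,0.3]]' 25; python3 -m inch '[[0,0,0,0,0,0,0.5],[0,0,0,0,0,0,1],[0,0,0,0,0,0,1]]'; python3 -m inch '[[0,0,-0.01,0,0,0,1],[0,0,-0.03,0,0,0,1],[0,0,-0.04,0,0,0,1],[0,0,-0.03,0,0,0,1],[-0.014,0.0446,0,0,0,0,1],[-0.014,0.0446,0,0,0,0,1],[-0.014,0.0446,0,0,0,0,1],[-0.014,0.0446,0,0,0,0,1]]'
```

```text
clock: 15.95
eef_pos: [454.9, -109.3, 41.4]
tcp_rot: [-3.141, 0.002, 3.142]
contact_force: [-1.3, 1.5, 7.6]
opening: 0.455
grasp_force: 24.2
clock: 16.25
eef_pos: [454.9, -109.3, 41.4]
tcp_rot: [-3.141, 0.002, 3.141]
contact_force: [-0.6, 0.6, 8.0]
opening: 0.457
grasp_force: 24.2
clock: 17.05
eef_pos: [510.5, 70.9, 151.5]
tcp_rot: [3.141, 0.001, 3.141]
contact_force: [1.3, -0.6, -0.6]
opening: 0.448
grasp_force: 25.6
```

```bash
python3 -m inch '[[-0.014,0.0446,0,0,0,0,1],[-0.014,0.0446,0,0,0,0,1],[-0.014,0.0446,0,0,0,0,1],[-0.014,0.0446,0,0,0,0,1],[-0.014,0.0446,0,0,0,0,1],[-0.014,0.0446,0,0,0,0,1],[0,0,0,0,0,0,1],[0,0,0,0,0,0,1]]'; python3 -m inch '[[0,0,0.03,0,0,0,1],[0,0,0.03,0,0,0,1],[0,0,0.02,0,0,0,1],[0,0,0.01,0,0,0,1],[0,0,0,0,0,0,1],[0,0,0,0,0,0,1]]'
```

```text
clock: 17.85
eef_pos: [593.7, 337.7, 150.6]
tcp_rot: [-3.141, -0.0, -3.14]
contact_force: [-0.5, 0.0, 0.6]
opening: 0.456
grasp_force: 25.6
clock: 18.45
eef_pos: [594.6, 336.5, 61.4]
tcp_rot: [3.141, 0.001, 3.141]
contact_force: [0.6, 0.1, -0.9]
opening: 0.458
grasp_force: 25.6
```

```bash
python3 -m inch '[[0,0,0.007,0,0,0,1],[0,0,0.004,0,0,0,1],[0,0,0.001,0,0,0,1],[0,0,0,0,0,0,1],[0,0,0,0,0,0,1]]'; python3 -m inch '[[0,0,0.001,0,0,0,1],[0,0,0,0,0,0,1],[0,0,0,0,0,0,1]]';python3 -m inch '[[0,0,0.001,0,0,0,1],[0,0,0,0,0,0,1],[0,0,0,0,0,0,1]]'
```

```text
clock: 18.95
eef_pos: [594.2, 336.9, 48.4]
tcp_rot: [3.142, 0.0, 3.142]
contact_force: [1.0, 0.9, -0.7]
opening: 0.451
grasp_force: 25.6
clock: 19.25
eef_pos: [594.2, 337.0, 47.5]
tcp_rot: [3.141, 0.0, -3.142]
contact_force: [-0.1, -0.4, 1.4]
opening: 0.451
grasp_force: 25.8
clock: 19.55
eef_pos: [594.3, 337.0, 47.4]
tcp_rot: [3.141, 0.001, 3.142]
contact_force: [-2.2, -0.6, 10.2]
opening: 0.455
grasp_force: 26.5
```

```bash
python3 -m inch '[[0,0,0,0,0,0,0],[0,0,0,0,0,0,-0.3],[0,0,0,0,0,0,-0.6],[0,0,0,0,0,0,-0.8],[0,0,0,0,0,0,-0.8],[0,0,-0.04,0,0,0,-0.8],[0,0,-0.05,0,0,0,-1],[0,0,-0.01,0,0,0,-1]]'; python3 -m inch '[[-0.0037,-0.0456,0,0,0,0,-1],[-0.0037,-0.0456,0,0,0,0,-1],[-0.0037,-0.0456,0,0,0,0,-1],[-0.0037,-0.0456,0,0,0,0,-1],[-0.0037,-0.0456,0,0,0,0,-1],[-0.0037,-0.0456,0,0,0,0,-1],[-0.0037,-0.0456,0,0,0,0,-1],[-0.0037,-0.0456,0,0,0,0,-1]]'; python3 -m inch '[[-0.0037,-0.0456,0,0,0,0,-1],[-0.0037,-0.0456,0,0,0,0,-1],[0,0,0.03,0,0,0,-1],[0,0,0,0,0,0,-1],[0,0,0,0,0,0,-1]]'; python3 - <<'E'
from rig import eyes
import cv2
cv2.imwrite("pics/p3.png",cv2.resize(eyes.grab_frame("scene")["img"][60:360,60:460],(800,600)))
E
```

```text
clock: 20.35
eef_pos: [596.8, 338.4, 152.1]
tcp_rot: [3.138, 0.007, 3.142]
contact_force: [0.3, 0.6, 0.3]
opening: 1.0
grasp_force: 0.0
clock: 21.15
eef_pos: [623.5, -29.8, 146.1]
tcp_rot: [3.142, 0.0, 3.142]
contact_force: [0.3, 0.9, -0.2]
opening: 1.003
grasp_force: 0.0
clock: 21.65
eef_pos: [630.3, -118.7, 115.7]
tcp_rot: [3.141, -0.002, 3.141]
contact_force: [-0.4, 0.5, 0.2]
opening: 0.999
grasp_force: 0.0
```

View pics/p3.png

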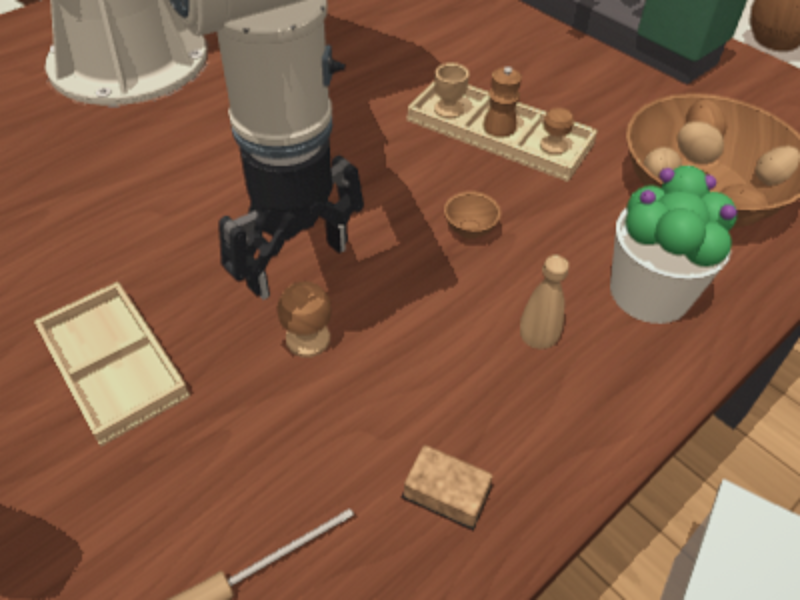

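All three pieces stand upright in the long tray at (450,90), (502,100) and (557,130). The gripper is above the big mushroom at (305,310). Taking it to the far bay (562,-300).

```bash
python3 -m inch '[[-0.001,0,0.03,0,0,0,-1],[0,0,0.02,0,0,0,-1],[0,0,0.014,0,0,0,-1],[0,0,0,0,0,0,-0.7],[0,0,0,0,0,0,-0.5],[0,0,0,0,0,0,-0.3],[0,0,0,0,0,0,-0.1],[0,0,0,0,0,0,0.3]]' 30; python3 -m inch '[[0,0,0,0,0,0,0.5],[0,0,0,0,0,0,1],[0,0,0,0,0,0,1]]'; python3 -m inch '[[0,0,-0.01,0,0,0,1],[0,0,-0.03,0,0,0,1],[0,0,-0.03,0,0,0,1],[0.014,-0.0362,0,0,0,0,1],[0.014,-0.0362,0,0,0,0,1],[0.014,-0.0362,0,0,0,0,1],[0.014,-0.0362,0,0,0,0,1],[0.014,-0.0362,0,0,0,0,1]]'; python3 -m inch '[[0,0,0,0,0,0,1],[0,0,0.03,0,0,0,1],[0,0,0.02,0,0,0,1],[0,0,0,0,0,0,1],[0,0,0,0,0,0,1]]'
```

```text
clock: 22.5
eef_pos: [633.1, -119.2, 53.8]
tcp_rot: [-3.141, 0.002, 3.141]
contact_force: [-0.7, 1.6, 6.8]
opening: 0.642
grasp_force: 31.9
clock: 22.8
eef_pos: [633.1, -119.2, 53.8]
tcp_rot: [-3.141, 0.002, 3.141]
contact_force: [-0.2, 1.3, 6.8]
opening: 0.639
grasp_force: 31.9
clock: 23.6
eef_pos: [561.4, -301.6, 123.2]
tcp_rot: [-3.141, 0.0, -3.142]
contact_force: [-0.2, 0.0, -0.7]
opening: 0.643
grasp_force: 32.4
clock: 24.1
eef_pos: [562.3, -299.8, 72.8]
tcp_rot: [3.141, -0.0, -3.141]
contact_force: [-0.1, 0.5, 0.5]
opening: 0.637
grasp_force: 32.4
```

Contact expected at TCP z ≈ 59.8.

```bash
python3 -m inch '[[0,0,0.006,0,0,0,1],[0,0,0.004,0,0,0,1],[0,0,0.001,0,0,0,1],[0,0,0,0,0,0,1],[0,0,0,0,0,0,1]]'; python3 -m inch '[[0,0,0.001,0,0,0,1],[0,0,0,0,0,0,1],[0,0,0,0,0,0,1]]'
```

```text
clock: 24.6
eef_pos: [562.2, -300.2, 61.5]
tcp_rot: [-3.141, 0.0, 3.142]
contact_force: [-0.1, -0.4, -0.9]
opening: 0.638
grasp_force: 32.4
clock: 24.9
eef_pos: [562.1, -300.2, 60.3]
tcp_rot: [3.142, -0.0, 3.142]
contact_force: [-0.2, -0.3, -1.0]
opening: 0.644
grasp_force: 32.4
```

```bash
python3 -m inch '[[0,0,0.001,0,0,0,1],[0,0,0,0,0,0,1],[0,0,0,0,0,0,1]]'
```

```text
clock: 25.2
eef_pos: [562.3, -300.3, 59.9]
tcp_rot: [-3.141, 0.0, 3.141]
contact_force: [-2.5, 0.1, 6.0]
opening: 0.64
grasp_force: 33.1
```

```bash
python3 -m inch '[[0,0,0,0,0,0,-0.3],[0,0,0,0,0,0,-0.5],[0,0,0,0,0,0,-0.7],[0,0,0,0,0,0,-1],[0,0,0,0,0,0,-1],[0,0,-0.04,0,0,0,-1],[0,0,-0.05,0,0,0,-1],[0,0,0,0,0,0,-1]]'; python3 -m inch '[[0.0132,0.0389,0,0,0,0,-1],[0.0132,0.0389,0,0,0,0,-1],[0.0132,0.0389,0,0,0,0,-1],[0.0132,0.0389,0,0,0,0,-1],[0.0132,0.0389,0,0,0,0,-1],[0.0132,0.0389,0,0,0,0,-1],[0.0132,0.0389,0,0,0,0,-1],[0.0132,0.0389,0,0,0,0,-1]]'; python3 -m inch '[[0,0,0.03,0,0,0,-1],[0,0,0,0,0,0,-1],[0,0,0,0,0,0,-1]]'
```

```text
clock: 26.0
eef_pos: [565.6, -302.1, 155.9]
tcp_rot: [-3.137, 0.009, 3.142]
contact_force: [0.6, -0.6, -0.8]
opening: 1.004
grasp_force: 0.0
clock: 26.8
eef_pos: [455.8, 12.4, 149.2]
tcp_rot: [3.142, 0.0, 3.141]
contact_force: [0.7, 0.1, 0.1]
opening: 1.0
grasp_force: 0.0
clock: 27.1
eef_pos: [456.3, 10.9, 119.2]
tcp_rot: [-3.141, -0.001, -3.141]
contact_force: [0.3, 0.3, -0.1]
opening: 0.995
grasp_force: 0.0
```

```bash
python3 -m inch '[[0,0,0.03,0,0,0,-1],[0,0,0.017,0,0,0,-1],[0,0,0,0,0,0,-0.7],[0,0,0,0,0,0,-0.5],[0,0,0,0,0,0,-0.3],[0,0,0,0,0,0,-0.1],[0,0,0,0,0,0,0.1],[0,0,0,0,0,0,0.3]]' 30; python3 -m inch '[[0,0,0,0,0,0,0.5],[0,0,0,0,0,0,1],[0,0,0,0,0,0,1]]'; python3 -m inch '[[0,0,-0.01,0,0,0,1],[0,0,-0.03,0,0,0,1],[0,0,-0.04,0,0,0,1],[0,0,0,0,0,0,1],[-0.0034,-0.0434,0,0,0,0,1],[-0.0034,-0.0434,0,0,0,0,1],[-0.0034,-0.0434,0,0,0,0,1],[-0.0034,-0.0434,0,0,0,0,1]]'; python3 -m inch '[[-0.0034,-0.0434,0,0,0,0,1],[-0.0034,-0.0434,0,0,0,0,1],[-0.0034,-0.0434,0,0,0,0,1],[0,0,0,0,0,0,1],[0,0,0.04,0,0,0,1],[0,0,0.01,0,0,0,1],[0,0,0,0,0,0,1],[0,0,0,0,0,0,1]]'
```

```text
clock: 27.9
eef_pos: [457.3, 10.8, 73.1]
tcp_rot: [-3.141, 0.002, -3.141]
contact_force: [-0.4, -2.6, 7.6]
opening: 0.431
grasp_force: 29.3
clock: 28.2
eef_pos: [457.3, 10.8, 73.2]
tcp_rot: [-3.141, 0.002, -3.141]
contact_force: [-0.8, -3.5, 7.4]
opening: 0.431
grasp_force: 29.4
clock: 29.0
eef_pos: [469.7, -163.9, 152.2]
tcp_rot: [3.141, -0.0, -3.141]
contact_force: [1.2, 0.5, -1.5]
opening: 0.435
grasp_force: 30.8
clock: 29.8
eef_pos: [480.4, -292.3, 102.8]
tcp_rot: [3.141, -0.0, -3.141]
contact_force: [0.2, -0.9, -0.8]
opening: 0.433
grasp_force: 31.0
```

Contact expected at ≈79.2.

```bash
python3 -m inch '[[0,0,0.012,0,0,0,1],[0,0,0.007,0,0,0,1],[0,0,0.002,0,0,0,1],[0,0,0,0,0,0,1],[0,0,0,0,0,0,1]]'; python3 -m inch '[[0,0,0.001,0,0,0,1],[0,0,0,0,0,0,1],[0,0,0,0,0,0,1]]'; python3 -m inch '[[0,0,0.001,0,0,0,1],[0,0,0,0,0,0,1],[0,0,0,0,0,0,1]]'
```

```text
clock: 30.3
eef_pos: [480.4, -292.8, 81.4]
tcp_rot: [-3.142, 0.0, 3.142]
contact_force: [0.3, -0.2, -0.3]
opening: 0.432
grasp_force: 31.0
clock: 30.6
eef_pos: [480.3, -292.8, 80.4]
tcp_rot: [-3.141, 0.0, 3.142]
contact_force: [-0.5, -0.5, -1.6]
opening: 0.427
grasp_force: 31.0
clock: 30.9
eef_pos: [480.3, -292.8, 79.3]
tcp_rot: [-3.142, 0.0, -3.142]
contact_force: [1.1, -0.4, -1.7]
opening: 0.433
grasp_force: 31.0
```

```bash
python3 -m inch '[[0,0,0.001,0,0,0,1],[0,0,0,0,0,0,1],[0,0,0,0,0,0,1]]'
```

```text
clock: 31.2
eef_pos: [480.7, -293.0, 79.1]
tcp_rot: [-3.141, 0.001, 3.142]
contact_force: [-0.8, 0.8, 7.4]
opening: 0.432
grasp_force: 31.5
```

Seated. Releasing and clearing.

```bash
python3 -m inch '[[0,0,0,0,0,0,0],[0,0,0,0,0,0,-0.3],[0,0,0,0,0,0,-0.6],[0,0,0,0,0,0,-0.8],[0,0,0,0,0,0,-0.8],[0,0,-0.04,0,0,0,-0.8],[0,0,-0.05,0,0,0,-1],[0,0,-0.05,0,0,0,-1]]'; python3 -m inch '[[0.01,0.04,0,0,0,0,-1],[0.01,0.04,0,0,0,0,-1],[0.01,0.04,0,0,0,0,-1],[0.01,0.04,0,0,0,0,-1],[0.01,0.04,0,0,0,0,-1],[0,0,0,0,0,0,-1],[0,0,0,0,0,0,-1]]'; python3 - <<'E'
from rig import eyes
import cv2
cv2.imwrite("pics/end.png",cv2.resize(eyes.grab_frame("scene")["img"][60:360,60:460],(800,600)))
cv2.imwrite("pics/endt.png",cv2.resize(eyes.grab_frame("top")["img"][110:310,100:400],(800,533)))
E
```

```text
clock: 32.0
eef_pos: [479.8, -292.4, 219.4]
tcp_rot: [3.141, -0.001, 3.142]
contact_force: [0.7, 0.2, 0.5]
opening: 1.001
grasp_force: 0.0
clock: 32.7
eef_pos: [430.4, -92.3, 218.6]
tcp_rot: [-3.141, 0.001, -3.139]
contact_force: [0.8, -0.3, 0.2]
opening: 1.001
grasp_force: 0.0
```

View pics/end.png

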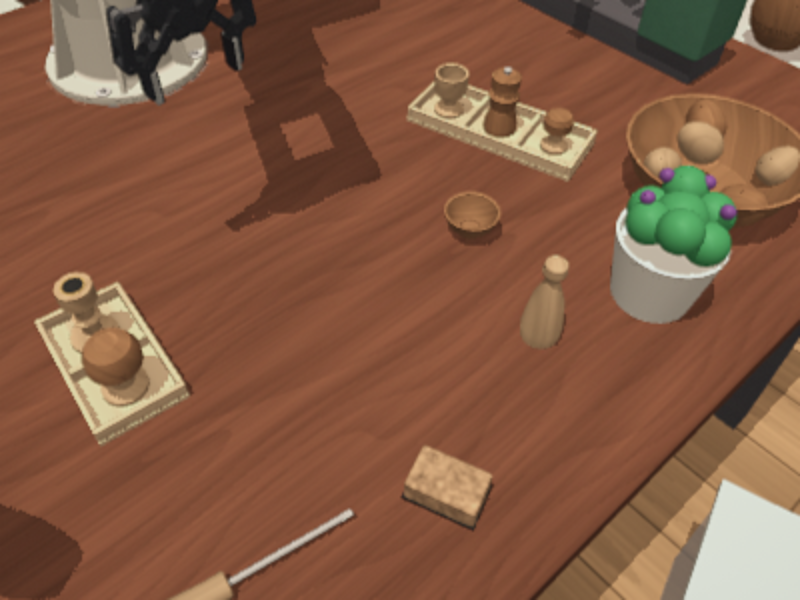

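View pics/endt.png

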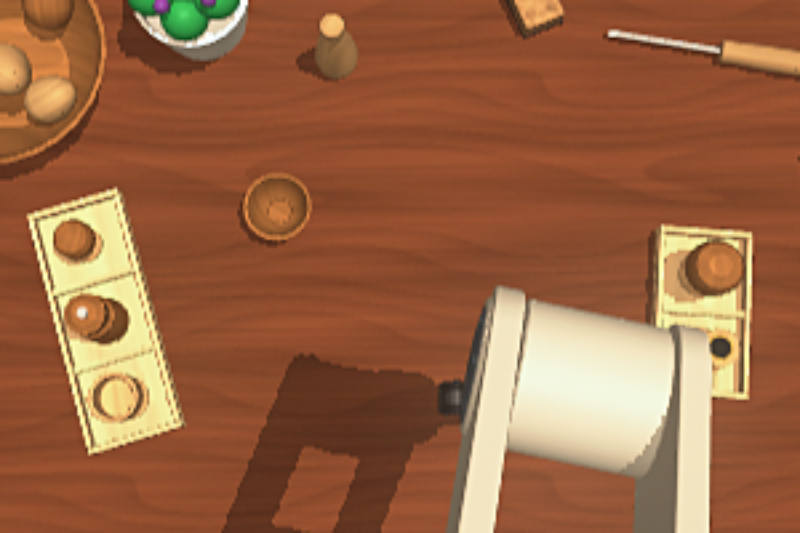

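Both views show every piece upright in its own bay: long tray (450,90), (502,100), (557,130), short tray (85,310), (120,370). The bowl and figure have not moved, and the arm is clear.

```bash
python3 -c "
from rig import r
print(r.sign_off())"
```

```text
the job is handed in; nothing more can be done
None
```

Both trays are packed as asked and the job is handed in at about 33 s; the final pictures showed every piece upright in its bay, the bowl and figure unmoved, and the arm touching nothing.

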